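# Gauge the electrode gap of an oil test cell

## Task

Find out by feel which of the three gauge blades in the wooden block fits the gap between the two brass electrodes of the clear test cell: the one that slides down into it with a light, steady drag, neither slack nor refusing to go in. Leave that gauge fully home in the gap, its handle down on the electrodes, so that I can read the setting from it, and have the other two standing in the block's slots. Never force a blade, for the electrodes are polished, and leave the bottles and the beaker alone.

Things in the scene. Friction and masses are not known exactly. Their poses are not given: they have to be found in the camera images.
- cell: Oil test cell, fixed to the bench: clear open vessel 88 mm (x) by 128 mm (y), rim 68 mm high, on a black base 104 x 176 mm. Origin: centre of the underside. In it two brass disc electrodes, 36 mm across, 16 mm thick, edges rounded to 8 mm radius, face each other on a level axis along y, 42 mm high. The +y one is rigid. The -y one hangs on an adjuster with a knurled thimble outside the -y wall.
- gap (a point): Point of the cell above its middle at the height of the electrode tops (60 mm above the bench); cell axes. The rigid electrode's flat face lies within 4 mm of y = 0 here, just where is unknown, for the shafts are adjusted. The gap is on its -y side, 1 to 6.8 mm wide, unknown too; the -y electrode springs back up to 2 mm more against 4 to 6 N, then stops hard.
- block: Beech block that holds the gauges, 172 mm in x, 52 mm in y, 56 mm high, fixed to the bench. Origin: centre of the underside. Three equal slots in its top at x = -52, 0 and +52 mm, y = 0, each 28.5 mm in x, 9.8 mm in y and 50 mm deep. A gauge stands in a slot with the underside of its handle on the block's top, its axes parallel to the block's.
- thin (a point): Middle of the 3 mm gauge, half-way up its 96 mm. A steel blade 3 mm thick (y), 24 mm wide (x), 46 mm long with a round nose, hangs under a black handle 24 mm wide (x), 18 mm thick (y), 50 mm high, one rivet in its top. The handle reaches from 2 mm below this point to 48 mm above it. z up. Fully home in the gap, this point is 2 mm above point gap.
- gauge_thin: The same 3 mm gauge, 35 to 91 g; origin at the blade's tip, z up; alike turned half round. Polished: friction about 0.3. Pinched in a gap that fits, it slides with a steady drag of about 2 to 5 N (entering past the rounded edges takes up to 10 N); too thin, it has no drag; too thick, it stops at the edges with no side force; off the gap, an edge pushes it sideways. Contact forces over 60 N in all (some 25 N of push) spoil them.
- mid (a point): Middle of the 5 mm gauge, half-way up its 96 mm. A steel blade 5 mm thick (y), 24 mm wide (x), 46 mm long with a round nose, hangs under a black handle 32 mm wide (x), 18 mm thick (y), 50 mm high, two rivets in its top. The handle reaches from 2 mm below this point to 48 mm above it. z up. Fully home in the gap, this point is 2 mm above point gap.
- gauge_mid: The same 5 mm gauge, 35 to 91 g; origin at the blade's tip, z up; alike turned half round. Polished: friction about 0.3. Pinched in a gap that fits, it slides with a steady drag of about 2 to 5 N (entering past the rounded edges takes up to 10 N); too thin, it has no drag; too thick, it stops at the edges with no side force; off the gap, an edge pushes it sideways. Contact forces over 60 N in all (some 25 N of push) spoil them.
- thick (a point): Middle of the 7 mm gauge, half-way up its 96 mm. A steel blade 7 mm thick (y), 24 mm wide (x), 46 mm long with a round nose, hangs under a black handle 40 mm wide (x), 18 mm thick (y), 50 mm high, three rivets in its top. The handle reaches from 2 mm below this point to 48 mm above it. z up. Fully home in the gap, this point is 2 mm above point gap.
- gauge_thick: The same 7 mm gauge, 35 to 91 g; origin at the blade's tip, z up; alike turned half round. Polished: friction about 0.3. Pinched in a gap that fits, it slides with a steady drag of about 2 to 5 N (entering past the rounded edges takes up to 10 N); too thin, it has no drag; too thick, it stops at the edges with no side force; off the gap, an edge pushes it sideways. Contact forces over 60 N in all (some 25 N of push) spoil them.
- sample_20: White sample bottle with black cap, 37 mm across, 81 mm tall, loose; origin at its underside. Leave it alone.
- sample_21: White sample bottle with black cap, 42 mm across, 93 mm tall, loose; origin at its underside. Leave it alone.
- beaker: Small glass beaker, 46 mm across, 56 mm tall, loose; origin at its underside. Leave it alone.
Not all that is in view belongs to the job. Leave any blue look-alike of the gauge_thin alone.

How it is judged (in metres and radians):
At the end, for the whole second after the job is handed in: The gauge that the electrodes pinch (over 3 N) is upright (0.1 rad) in the gap, within 7 mm of its middle along it, handle within 3 mm of the electrodes; the other two stand upright (0.12 rad) in slots of the block, handles within 5 mm of its top; all at rest (((z of thin in the frame of gap between -0.002 and 0.005 m and x of thin in the frame of gap between -0.007 and 0.007 m and y of thin in the frame of gap between -0.008 and 0.005 m and angle between thin's own z axis and vertical below 0.1 rad and contact force between gauge_thin and cell above 3 N and z of mid in the frame of block between 0.052 and 0.063 m and x of mid in the frame of block between -0.065 and 0.065 m and y of mid in the frame of block between -0.007 and 0.007 m and angle between each of mid, thick's own z axis and vertical below 0.12 rad and z of thick in the frame of block between 0.052 and 0.063 m and x of thick in the frame of block between -0.065 and 0.065 m and y of thick in the frame of block between -0.007 and 0.007 m) or (z of mid in the frame of gap between -0.002 and 0.005 m and x of mid in the frame of gap between -0.007 and 0.007 m and y of mid in the frame of gap between -0.009 and 0.004 m and angle between mid's own z axis and vertical below 0.1 rad and contact force between gauge_mid and cell above 3 N and z of thin in the frame of block between 0.052 and 0.063 m and x of thin in the frame of block between -0.065 and 0.065 m and y of thin in the frame of block between -0.007 and 0.007 m and angle between each of thin, thick's own z axis and vertical below 0.12 rad and z of thick in the frame of block between 0.052 and 0.063 m and x of thick in the frame of block between -0.065 and 0.065 m and y of thick in the frame of block between -0.007 and 0.007 m) or (z of thick in the frame of gap between -0.002 and 0.005 m and x of thick in the frame of gap between -0.007 and 0.007 m and y of thick in the frame of gap between -0.01 and 0.003 m and angle between thick's own z axis and vertical below 0.1 rad and contact force between gauge_thick and cell above 3 N and z of thin in the frame of block between 0.052 and 0.063 m and x of thin in the frame of block between -0.065 and 0.065 m and y of thin in the frame of block between -0.007 and 0.007 m and angle between each of thin, mid's own z axis and vertical below 0.12 rad and z of mid in the frame of block between 0.052 and 0.063 m and x of mid in the frame of block between -0.065 and 0.065 m and y of mid in the frame of block between -0.007 and 0.007 m)) and linear speed of each of gauge_thin, gauge_mid, gauge_thick below 0.02 m/s); the robot touches nothing.
It fails at once if a blade is forced against the electrodes or the cell (contact forces of more than 60 N) (contact force between any of gauge_thin, gauge_mid, gauge_thick and cell above 60 N).
It fails at once if a bottle or the beaker is moved by more than 15 mm (distance of any of sample_20, sample_21, beaker from where it was at the start of the episode above 0.015 m).
It also fails if it takes over 72 s, if anything falls off the work surface, if the arm or the gripper's body presses on something with over 40 N, if the wrist force passes 120 N, or if a joint passes its speed limit or range.

## Robot

A 6-joint arm with a two-finger parallel gripper is mounted at the origin on a cart in front of the work surface, level with it; the furniture and walls round the work are solid. World frame = base frame: x ahead of the robot, y to its left, z up, the work surface at z = 0. Lengths are in m, angles in degrees, forces in N, time in s.
With the tool pointing down it reaches from about 0.4 to 0.825 m from the base axis. Payload 7 kg.
Tool frame: the origin (TCP) lies on the mounting face of the last link; the fingertips stand 173 mm ahead of it and the grasp point (between the pads) lies 155 mm ahead of it; z points along the fingers, y is the line along which they close (so a half turn about z gives the same grasp; the last joint's range is limited). The gripper opens to 85 mm and grips with 20 to 120 N. Pads are 22 mm wide; open, the fingers measure 114 mm over their backs; the gripper's body (76 mm by 85 mm) begins 54 mm behind the grasp point. The pads swing forward as they close: fully open they stand 13 mm farther back than shut.
Start: joints at [-49.326, 20.546, 0.682, 0, -70.136, -16.507], TCP at [0.276, -0.616, 0.405] pointing down, gripper open.
Joint ranges: [-176.03, 176.03], [-82.01, 121.73], [-58.28, 71.71], [-173.87, 95.51], [-174.79, -0.11], [-173.66, 173.66]. Speed limits (degrees/s): [136.94, 136.94, 172.46, 180, 180, 180].

## Interface

Orientations are given as a 3x3 rotation matrix whose columns are the frame's x, y, z axes.
In Python, from rig import sensors, viewer, ticket gives the robot as it stands.
- The arm moves only by the tool play_rows, never from a script. Its argument "increments" is a list of rows, each an object of numbers: "x", "y", "z": the shift along the world's x, y, z in units of 150 mm (1.0 is 150 mm); "ax", "ay", "az": the turn, a rotation vector about the world's x, y, z in units of pi/4 rad (1.0 is pi/4 rad); "fingers": the opening, from 0 (shut) to 1 (fully open). In form: [{"x": .., "y": .., "z": .., "ax": .., "ay": .., "az": .., "fingers": ..}, ...]. A call has 1 to 5 rows; each row is the pose to reach, as a shift and turn from the pose commanded when the call began; what a row does not reach only later rows make up. A row lasts 1/8 s, in which the tool goes at most 62.5 mm and 10.7 degrees, less where a joint would pass 70% of its speed; a pose out of reach is approached as far as the arm can. A call with a number of a shift or a turn outside -1 to 1 is refused whole. A call with a gripper value outside its range is refused whole. The fingers move at their own pace and stop on an object; "newtons" is the grip in N (left out, the last holds). Time passes only in rows, so rows that repeat a pose let the fingers close. It gives the time, the measured TCP pose, the force, the opening and the grip force at its end, in the units of the state.
- sensors.get_obs(): the state, without advancing time (a new reading comes with each control period).
- viewer.camera(name): name is "scene" or "side" or "wrist"; returns a dict with "frame" (480x640x3 uint8, blue, green, red), "fx", "fy", "cx", "cy" (pixels), "R" (3x3) and "t" (3): a world point X has camera coordinates R X + t; the wrist camera has in their place "hand_eye" (4x4, takes a point from camera to tool coordinates, whose origin is the TCP and whose axes are the flange's). Camera axes: x right, y down, z forward; pixel columns grow to the right and rows downward; lengths in m; the calibration is good to about 2 mm. A picture is of the moment at which its call begins: read the wrist's pose just before it. There is no depth.
- ticket.close_job(): hands the job in; it is judged then, once.
The state is a dict: "clock": time; "q": joint angles; "qvel": joint speeds; "joint_efforts": joint torques, N m; "position": TCP position; "tcp_rot": TCP orientation; "wrist_force": force on the tool from outside, world axes, zero at the start; "moment": the same for the moment, N m; "opening": opening from 0.0 (shut) to 1.0 (fully open); "gripper_force": force on a finger pad.
Only numpy, scipy, OpenCV 4.12 (cv2) and the standard library are available. Lean on these libraries where they do the work, as an engineer would, in place of code of your own. Each camera call takes 0.05 s, during which the arm holds its last target. There are 200 camera calls.

## Working session

There is one attempt and no reset: what is moved stays moved. The work goes in short steps, Python scripts to look and compute and a tool call to move; the robot and the scene stay as the last step left them, time stands still between calls to the robot, and variables do not carry over. Pictures are saved under pics/ and viewed, at most 10 in all, crops included, and the job is handed in when it is done.

Besides the shell and the picture viewer there is one more tool, called after "Call:" as name(argument=value, ...), one argument or row to a line, values as JSON. play_rows: Moves the arm, as the interface text tells. Shifts and turns lie within -1 to 1; 1 stands for 150 mm of shift or pi/4 rad of turn. Its arguments: {"type":"object","properties":{"increments":{"type":"array"},"newtons":{"type":"number"}},"required":["increments"]}

```bash
mkdir -p pics; cat > h.py <<'E'
import numpy as np,cv2
from rig import sensors,viewer,ticket
def snap(n,f):
    o=sensors.get_obs(); c=viewer.camera(n); cv2.imwrite('pics/'+f,c['frame'])
    if 'hand_eye' in c:
        H=np.array(c['hand_eye']); R=np.array(o['tcp_rot']); p=np.array(o['position'])
        Rc=R@H[:3,:3]; tc=R@H[:3,3]+p
        c['R']=Rc.T; c['t']=-Rc.T@tc
    c.pop('frame'); return c
def ray(c,u,v,z):
    R=np.array(c['R']);t=np.array(c['t']).ravel()
    d=R.T@np.array([(u-c['cx'])/c['fx'],(v-c['cy'])/c['fy'],1]);o=-R.T@t
    return o+d*(z-o[2])/d[2]
def proj(c,X):
    x=np.array(c['R'])@np.array(X)+np.array(c['t']).ravel()
    return [c['fx']*x[0]/x[2]+c['cx'],c['fy']*x[1]/x[2]+c['cy']]
E
python3 - <<'E'
from h import *
import pickle
d={n:snap(n,n+'0.png') for n in('scene','side')}
pickle.dump(d,open('cal.pkl','wb'))
for n in d: print(n,d[n]['fx'],np.round(d[n]['R'],3).tolist(),np.round(-np.array(d[n]['R']).T@np.array(d[n]['t']).ravel(),3))
print(sensors.get_obs())
E
```

```text
scene 484.4748080927722 [[-0.77, -0.638, 0.002], [-0.339, 0.407, -0.848], [0.541, -0.654, -0.529]] [0.002 0.749 0.658]
side 534.2696276047191 [[-0.886, -0.464, -0.013], [-0.238, 0.477, -0.846], [0.399, -0.746, -0.533]] [0.201 0.808 0.621]
{'clock': 0.1, 'q': array([-4.93268788e+01,  2.05883080e+01,  6.39702361e-01, -1.82393765e-02,
       -7.01352928e+01, -1.65083412e+01]), 'qvel': array([ 0.02608378, -0.17394087,  0.10366901,  0.01830036, -0.00713741,
        0.08594182]), 'joint_efforts': array([-2.43447968e-03, -5.84764445e+01,  2.94109261e+01,  6.95457548e+00,
       -3.12696917e-03,  3.29756190e-06]), 'position': array([ 0.27626909, -0.61569348,  0.40384972]), 'tcp_rot': array([[-9.12416244e-01, -4.09262835e-01, -7.27264937e-04],
       [-4.09263461e-01,  9.12415319e-01,  1.30570288e-03],
       [ 1.29192005e-04,  1.48898749e-03, -9.99998883e-01]]), 'wrist_force': array([-0.61004039, -0.18959072, -0.38690572]), 'moment': array([-0.02814812,  0.01272122,  0.03502875]), 'gripper_force': 0.0, 'opening': 1.0026706689250358}
```

View pics/scene0.png

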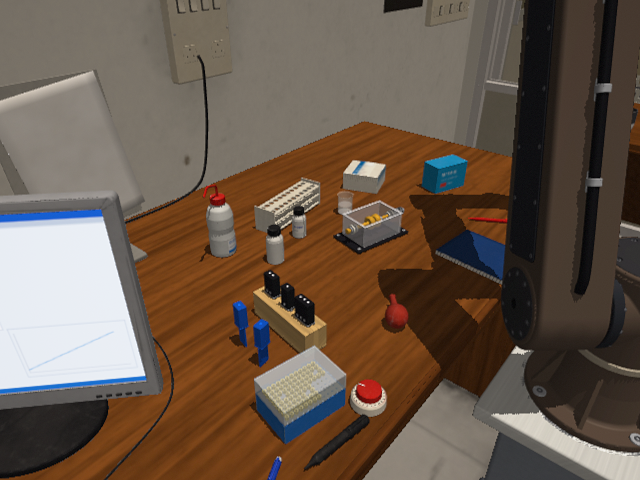

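View pics/side0.png

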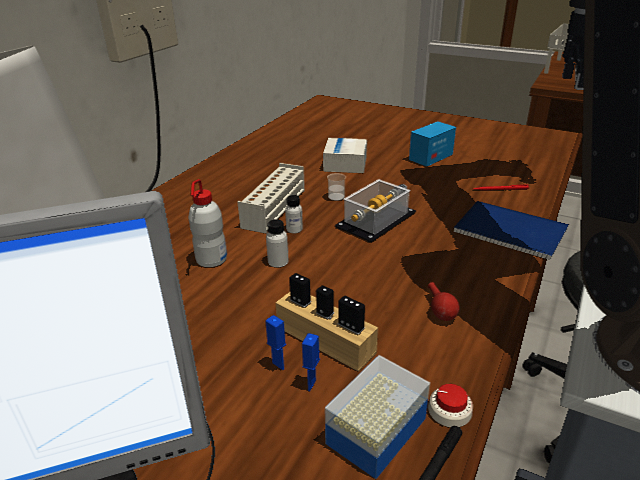

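The block is at scene (290,315) with three black-handled gauges, and the cell at (372,225). The two blue look-alikes at (240,322) and (262,340) stand outside the block and I'll leave them alone. Next is one enlarged composite of the block and cell in both views.

```bash
python3 - <<'E'
from h import *
import pickle
d=pickle.load(open('cal.pkl','rb'))
a=cv2.imread('pics/scene0.png');b=cv2.imread('pics/side0.png')
def cr(i,x,y,w=100,h=75,s=4): return cv2.resize(i[y:y+h,x:x+w],None,fx=s,fy=s,interpolation=cv2.INTER_CUBIC)
m=np.vstack([np.hstack([cr(a,240,265),cr(a,325,185)]),np.hstack([cr(b,270,265,120,100,4)[:,:400] if 0 else cr(b,275,270,114,86,3.5)[:300,:400],cr(b,325,165)])])
cv2.imwrite('pics/comp.png',m);print(m.shape)
for n,u,v,z in[('scene',290,315,.056),('scene',372,238,0),('side',327,320,.056),('side',376,220,0)]: print(n,ray(d[n],u,v,z).round(3))
E
```

```text
Traceback (most recent call last):
ValueError: all the input array dimensions except for the concatenation axis must match exactly, but along dimension 1, the array at index 0 has size 800 and the array at index 1 has size 799
```

```bash
python3 - <<'E'
from h import *
import pickle
d=pickle.load(open('cal.pkl','rb'))
a=cv2.imread('pics/scene0.png');b=cv2.imread('pics/side0.png')
def cr(i,x,y,w=100,h=75): return cv2.resize(i[y:y+h,x:x+w],(400,300),interpolation=cv2.INTER_CUBIC)
m=np.vstack([np.hstack([cr(a,240,270),cr(a,325,185)]),np.hstack([cr(b,270,270,120,90),cr(b,325,165)])])
cv2.imwrite('pics/comp.png',m);print(m.shape)
for n,u,v,z in[('scene',290,315,.056),('scene',372,238,0),('side',327,320,.056),('side',376,220,0)]: print(n,ray(d[n],u,v,z).round(3))
E
```

```text
(600, 800, 3)
scene [0.5   0.235 0.056]
scene [ 0.591 -0.179  0.   ]
side [0.51  0.228 0.056]
side [ 0.601 -0.192  0.   ]
```

View pics/comp.png

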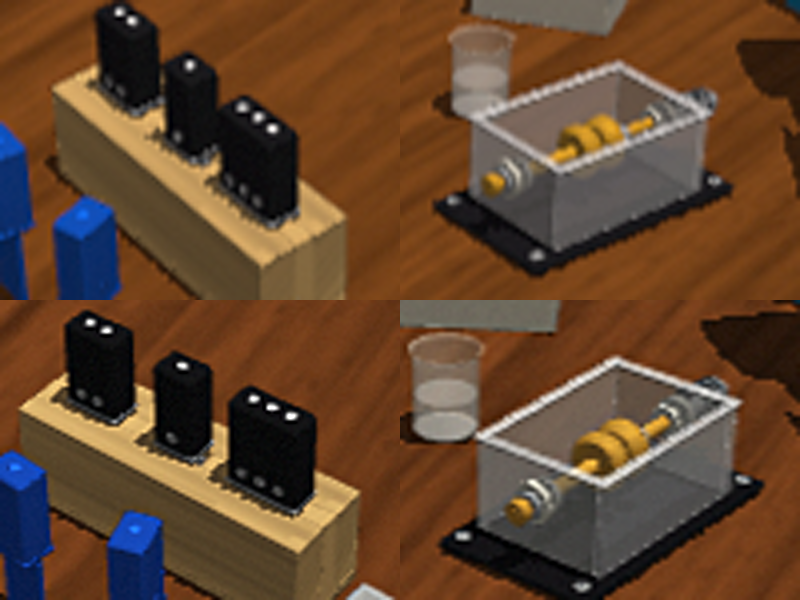

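Left to right, the block holds gauges with two, one and three rivets: mid at +x, thin in the middle, thick at -x. The cell's brass +y end faces the camera. Fitting the poses from these corner pixels.

```bash
python3 - <<'E'
from h import *
import pickle
from scipy.optimize import least_squares
d=pickle.load(open('cal.pkl','rb'))
def fit(obs,x0):
    def f(p):
        c,s=np.cos(p[2]),np.sin(p[2]);r=[]
        for n,X,uv in obs:
            r+=list(np.array(proj(d[n],[p[0]+c*X[0]-s*X[1],p[1]+s*X[0]+c*X[1],X[2]]))-uv)
        return r
    s=least_squares(f,x0,loss='soft_l1');return s.x,np.sqrt(2*s.cost/len(obs)),np.round(s.fun,1)
R=lambda a,b:[(.044*a,.064*b,.068)];
r=lambda a,b:(.044*a,.064*b,.068)
g=lambda a,b:(.052*a,.088*b,0.006)
k=lambda a,b:(.086*a,.026*b,.056)
C=[('scene',r(1,1),(343,214.2)),('scene',r(1,-1),(380,201.2)),('scene',r(-1,-1),(402.5,213.7)),('scene',r(-1,1),(365,227.5)),('scene',g(1,1),(333.7,236.2)),('scene',g(-1,1),(360,253)),('scene',g(-1,-1),(408,231.7)),
('side',r(1,1),(344.5,199.2)),('side',r(1,-1),(378.7,180)),('side',r(-1,-1),(410,190.7)),('side',r(-1,1),(375.7,211.2)),('side',g(1,1),(335,225.7)),('side',g(-1,-1),(415.5,211.2))]
B=[('scene',k(1,1),(253.2,292.5)),('scene',k(1,-1),(264.2,285.5)),('scene',k(-1,1),(305.5,335.7)),('scene',k(-1,-1),(326.2,323.2)),
('side',k(1,1),(276,303)),('side',k(1,-1),(293.4,293.4)),('side',k(-1,1),(359.4,345.6)),('side',k(-1,-1),(378,327))]
for o,x0 in((C,[.6,-.19,0]),(B,[.5,.23,0])):
    for n in('scene','side',None):
        x,c,f=fit([q for q in o if n in(None,q[0])],x0); print(n,x.round(4),np.degrees(x[2]).round(2),c.round(2),f if n is None else '')
c=viewer.camera('wrist');print(c['fx'],c['cx'],c['cy'],np.round(c['hand_eye'],3).tolist())
for n,u,v in(('side',337,198),('side',296,231),('side',277,264),('scene',299,236),('scene',275,262)):print(ray(d[n],u,v,0).round(3))
E
```

```text
scene [ 0.5976 -0.1863 -0.2335] -13.38 0.81 
side [ 0.5986 -0.1883 -0.2381] -13.64 0.64 
None [ 0.5982 -0.1873 -0.2354] -13.49 0.77 [-0.1 -0.5 -0.4 -0.9  0.4 -1.1  0.6 -0.1 -0.5 -0.2 -0.8  0.3  1.3  0.1
 -0.4  0.  -0.2 -0.3 -0.1 -0.2  0.5  0.5 -0.6  0.7  1.1  0.3]
scene [ 0.5208  0.2245 -0.1156] -6.62 2.2 
side [ 0.519   0.2191 -0.1612] -9.23 1.71 
None [ 0.519   0.2204 -0.1567] -8.98 2.1 [-1.7 -0.4  7.9 -3.4  0.4  0.2  1.1  0.1 -2.5  1.  -0.1 -4.8  0.2  0.7
 -0.2  0.5]
376.82233568028767 323.5852291581426 236.36648490505277 [[0.0, -0.949, -0.314, 0.082], [1.0, 0.0, -0.0, 0.001], [0.0, -0.314, 0.949, 0.031], [0.0, 0.0, 0.0, 1.0]]
[ 0.73  -0.249  0.   ]
[ 0.742 -0.067  0.   ]
[0.711 0.063 0.   ]
[ 0.745 -0.064  0.   ]
[0.708 0.065 0.   ]
```

Call:
play_rows(
  increments=[
    {"x":0.25,"y":0.315,"z":-0.1,"az":-0.1},
    {"x":0.5,"y":0.63,"z":-0.2,"az":-0.2},
    {"x":0.75,"y":0.945,"z":-0.31,"az":-0.28},
  ],
)

```text
invalid input
```

Call:
play_rows(
  increments=[
    {"x":0.25,"y":0.315,"z":-0.1,"az":-0.1},
    {"x":0.5,"y":0.63,"z":-0.2,"az":-0.2},
    {"x":0.75,"y":0.945,"z":-0.31,"az":-0.28},
  ],
)

```text
invalid input
```

Call:
play_rows(
  increments=[
    {"x":0.25,"y":0.315,"z":-0.1,"az":-0.1},
    {"x":0.5,"y":0.63,"z":-0.2,"az":-0.2},
    {"x":0.75,"y":0.945,"z":-0.31,"az":-0.28},
    {"x":0.75,"y":0.945,"z":-0.31,"az":-0.28},
  ],
)

```text
invalid input
```

```bash
python3 - <<'E'
from h import *
import pickle
c=snap('wrist','w1.png');pickle.dump(c,open('w1.pkl','wb'))
i=cv2.imread('pics/w1.png')
u,v=proj(c,[.598,-.187,.06]);print(u,v)
u,v=int(u),int(v)
m=cv2.resize(i[v-45:v+45,u-60:u+60],(800,600),interpolation=cv2.INTER_CUBIC);cv2.imwrite('pics/w1c.png',m)
cv2.imwrite('pics/w1h.png',np.vstack([cv2.resize(i,(400,300)),cv2.resize(i[v-45:v+45,u-60:u+60],(400,300),interpolation=cv2.INTER_CUBIC)]))
print(u,v)
E
```

```text
530.8660108967456 577.2109234578688Traceback (most recent call last):
  File "<stdin>", line 7, in <module>
cv2.error: OpenCV(4.12.0) /io/opencv/modules/imgproc/src/resize.cpp:4208: error: (-215:Assertion failed) !ssize.empty() in function 'resize'
```

View pics/w1.png

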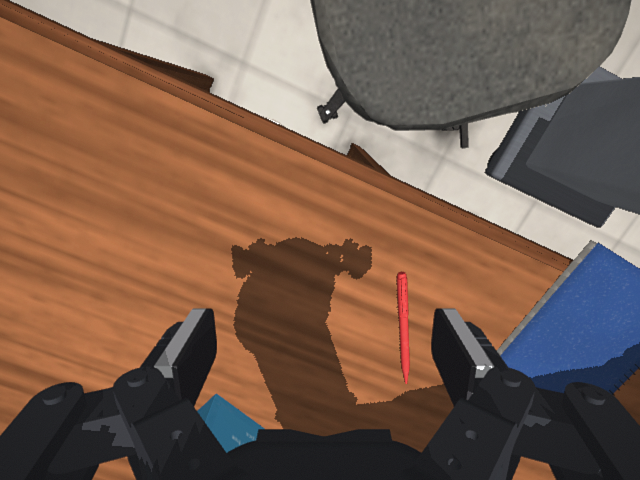

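The moves were refused, presumably because each row needs every field. The picture shows only the start view. Retrying with all fields.

Call:
play_rows(
  increments=[
    {"x":0.25,"y":0.315,"z":-0.1,"ax":0,"ay":0,"az":-0.1,"fingers":1},
    {"x":0.5,"y":0.63,"z":-0.2,"ax":0,"ay":0,"az":-0.2,"fingers":1},
    {"x":0.75,"y":0.945,"z":-0.31,"ax":0,"ay":0,"az":-0.28,"fingers":1},
  ],
)

```text
clock: 0.57
position: [0.3895, -0.4727, 0.3578]
tcp_rot: [[-0.98, -0.198, 0.0], [-0.198, 0.98, -0.0], [-0.0, -0.0, -1.0]]
wrist_force: [1.5, -0.7, 0.5]
opening: 0.998
gripper_force: 0.0
```

Call:
play_rows(
  increments=[
    {"x":0.25,"y":0.315,"z":-0.1,"ax":0,"ay":0,"az":-0.1,"fingers":1},
    {"x":0.5,"y":0.63,"z":-0.2,"ax":0,"ay":0,"az":-0.2,"fingers":1},
    {"x":0.75,"y":0.945,"z":-0.31,"ax":0,"ay":0,"az":-0.28,"fingers":1},
  ],
)

```text
clock: 0.95
position: [0.5023, -0.3307, 0.3115]
tcp_rot: [[-1.0, 0.02, 0.001], [0.02, 1.0, -0.0], [-0.001, -0.0, -1.0]]
wrist_force: [-0.0, -1.4, 0.1]
opening: 0.998
gripper_force: 0.0
```

Call:
play_rows(
  increments=[
    {"x":0.25,"y":0.315,"z":-0.1,"ax":0,"ay":0,"az":-0.1,"fingers":1},
    {"x":0.5,"y":0.63,"z":-0.2,"ax":0,"ay":0,"az":-0.2,"fingers":1},
    {"x":0.75,"y":0.945,"z":-0.31,"ax":0,"ay":0,"az":-0.28,"fingers":1},
    {"x":0.75,"y":0.945,"z":-0.31,"ax":0,"ay":0,"az":-0.28,"fingers":1},
    {"x":0.75,"y":0.945,"z":-0.31,"ax":0,"ay":0,"az":-0.28,"fingers":1},
  ],
)

```text
clock: 1.58
position: [0.6138, -0.1903, 0.2648]
tcp_rot: [[-0.972, 0.234, -0.001], [0.234, 0.972, -0.0], [0.001, -0.0, -1.0]]
wrist_force: [-0.2, -0.5, 0.3]
opening: 1.001
gripper_force: 0.0
```

```bash
python3 - <<'E'
from h import *
import pickle
c=snap('wrist','w2.png');pickle.dump(c,open('w2.pkl','wb'))
i=cv2.imread('pics/w2.png')
u,v=proj(c,[.598,-.187,.06]);print(u,v,sensors.get_obs()['position'])
u,v=int(u),int(v)
cv2.imwrite('pics/w2h.png',cv2.resize(i[max(v-60,0):v+60,u-80:u+80],(800,600),interpolation=cv2.INTER_CUBIC))
print(u,v)
E
```

```text
323.68495708602615 253.54601681096597 [ 0.61344946 -0.19094883  0.26521015]
323 253
```

View pics/w2h.png

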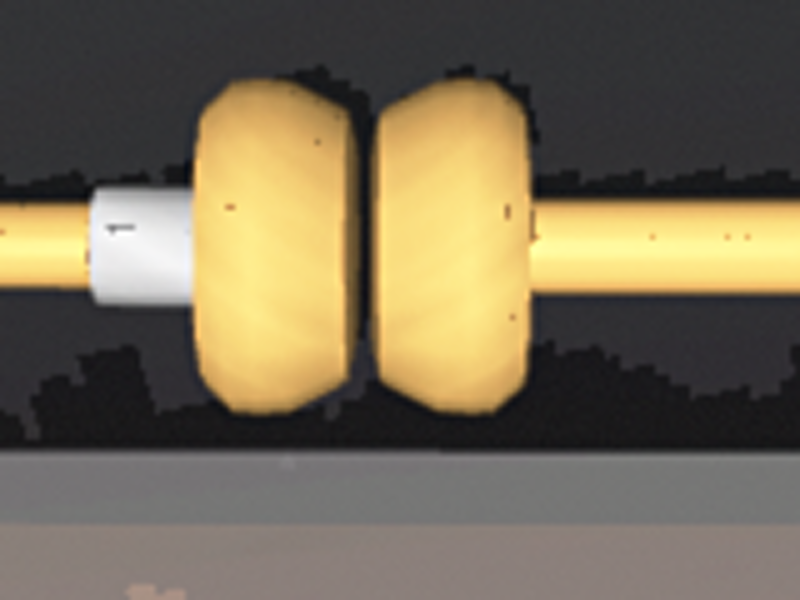

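The gap is visible edge-on. The rigid (right) electrode's face is at about u=317.6, v=242 in the full image. The dark slit is only 3.5 to 5 px wide, about 2 mm, so thin is the first candidate. Now to look over the block.

Call:
play_rows(
  increments=[
    {"x":-0.05,"y":0.2,"z":0.3,"ax":0,"ay":0,"az":0.04,"fingers":1},
    {"x":-0.13,"y":0.6,"z":0.37,"ax":0,"ay":0,"az":0.06,"fingers":1},
    {"x":-0.21,"y":0.95,"z":0.37,"ax":0,"ay":0,"az":0.08,"fingers":1},
  ],
)

```text
clock: 2.0
position: [0.5817, -0.0482, 0.3228]
tcp_rot: [[-0.984, 0.176, 0.004], [0.176, 0.984, 0.001], [-0.003, 0.001, -1.0]]
wrist_force: [0.7, 0.3, -0.3]
opening: 1.001
gripper_force: 0.0
```

Call:
play_rows(
  increments=[
    {"x":-0.08,"y":0.4,"z":0,"ax":0,"ay":0,"az":0.01,"fingers":1},
    {"x":-0.17,"y":0.8,"z":0,"ax":0,"ay":0,"az":0.02,"fingers":1},
    {"x":-0.21,"y":0.95,"z":0,"ax":0,"ay":0,"az":0.03,"fingers":1},
  ],
)

```text
clock: 2.38
position: [0.5499, 0.0956, 0.3217]
tcp_rot: [[-0.989, 0.15, 0.001], [0.15, 0.989, 0.001], [-0.001, 0.001, -1.0]]
wrist_force: [-0.3, 0.3, 0.6]
opening: 0.998
gripper_force: 0.0
```

Call:
play_rows(
  increments=[
    {"x":-0.21,"y":0.83,"z":0,"ax":0,"ay":0,"az":0,"fingers":1},
    {"x":-0.21,"y":0.83,"z":0,"ax":0,"ay":0,"az":0,"fingers":1},
    {"x":-0.21,"y":0.83,"z":0,"ax":0,"ay":0,"az":0,"fingers":1},
    {"x":-0.21,"y":0.83,"z":0,"ax":0,"ay":0,"az":0,"fingers":1},
  ],
)

```text
clock: 2.88
position: [0.5192, 0.2181, 0.3211]
tcp_rot: [[-0.989, 0.151, 0.0], [0.151, 0.989, 0.0], [-0.0, 0.0, -1.0]]
wrist_force: [-0.3, -0.9, -0.0]
opening: 0.998
gripper_force: 0.0
```

```bash
python3 - <<'E'
from h import *
import pickle
c=pickle.load(open('w2.pkl','rb'))
print('face',ray(c,317.6,242,.052),'discmid x',ray(c,317.6,242,.042),[ray(c,317.6,v,.042).round(4) for v in(193+78/5,193+412/5)])
print('cell ctr fit proj',proj(c,[.5982,-.1873,.052]))
c=snap('wrist','w3.png');pickle.dump(c,open('w3.pkl','wb'))
print(sensors.get_obs()['position'])
for x in(-.052,0,.052): print(proj(c,[.519+x*.988,.2204-x*.157,.106]))
E
```

```text
face [ 0.59412524 -0.18926471  0.052     ] discmid x [ 0.59745695 -0.19025434  0.042     ] [array([ 0.5795, -0.1858,  0.042 ]), array([ 0.6165, -0.1949,  0.042 ])]
cell ctr fit proj [np.float64(323.22389131200356), np.float64(248.45609555609366)]
[0.51937549 0.21752983 0.32102582]
[np.float64(329.54764202871485), np.float64(175.59786782341484)]
[np.float64(328.4662489141263), np.float64(273.5681065556419)]
[np.float64(327.548526587848), np.float64(356.7103738610831)]
```

View pics/w3.png

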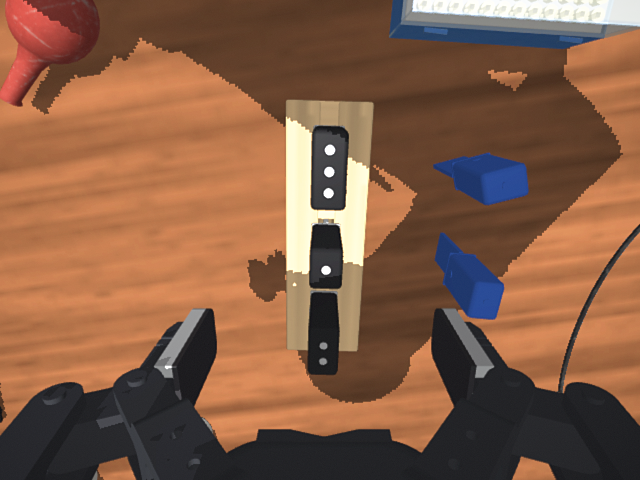

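The block's top corners are at (286,100), (373,102), (357,351) and (287,350). The thin gauge's single rivet is at (326,270); thick's three are near (329,171) and mid's two near (323,353). The blue look-alikes on the right stay out of it.

```bash
python3 - <<'E'
from h import *
import pickle
c=pickle.load(open('w3.pkl','rb'))
P=[ray(c,u,v,.056)[:2] for u,v in((286,100),(373,102),(357,351),(287,350))]
P=np.array(P);print(P.round(4).tolist(),P.mean(0).round(4), [np.linalg.norm(P[i]-P[i-1]).round(4) for i in range(4)])
a=(P[2]+P[3])/2-(P[0]+P[1])/2;print('yaw',np.degrees(np.arctan2(a[1],a[0])))
G={n:ray(c,*p,.106)[:2] for n,p in dict(thick=(329,171),thin=(326,270),mid=(323,353.5)).items()}
for n in G:print(n,G[n].round(4))
g=G['mid']-G['thick'];print(np.degrees(np.arctan2(g[1],g[0])),np.linalg.norm(g))
print(sensors.get_obs()['position'])
E
```

```text
[[0.4283, 0.2094], [0.437, 0.2595], [0.6048, 0.2292], [0.5964, 0.1791]] [0.5166 0.2193] [np.float64(0.1708), np.float64(0.0508), np.float64(0.1705), np.float64(0.0508)]
yaw -10.230782872959677
thick [0.4654 0.2286]
thin [0.5168 0.2194]
mid [0.5678 0.21  ]
-10.313360656906468 0.10414936699239612
[0.51937549 0.21752983 0.32102582]
```

Call:
play_rows(
  increments=[
    {"x":-0.017,"y":0.012,"z":0,"ax":0,"ay":0,"az":-0.035,"fingers":0.5},
    {"x":-0.017,"y":0.012,"z":-0.15,"ax":0,"ay":0,"az":-0.035,"fingers":0.5},
    {"x":-0.017,"y":0.012,"z":-0.33,"ax":0,"ay":0,"az":-0.035,"fingers":0.5},
    {"x":-0.017,"y":0.012,"z":-0.507,"ax":0,"ay":0,"az":-0.035,"fingers":0.5},
    {"x":-0.017,"y":0.012,"z":-0.507,"ax":0,"ay":0,"az":-0.035,"fingers":0.5},
  ],
)

```text
clock: 3.55
position: [0.5163, 0.2191, 0.243]
tcp_rot: [[-0.984, 0.181, -0.003], [0.181, 0.984, -0.003], [0.003, -0.003, -1.0]]
wrist_force: [0.7, 0.1, 1.0]
opening: 0.499
gripper_force: 0.0
```

Well placed. Closing on the handle.

Call:
play_rows(
  increments=[
    {"x":0,"y":0,"z":0,"ax":0,"ay":0,"az":0,"fingers":0},
    {"x":0,"y":0,"z":0,"ax":0,"ay":0,"az":0,"fingers":0},
    {"x":0,"y":0,"z":0,"ax":0,"ay":0,"az":0,"fingers":0},
    {"x":0,"y":0,"z":0,"ax":0,"ay":0,"az":0,"fingers":0},
    {"x":0,"y":0,"z":0,"ax":0,"ay":0,"az":0,"fingers":0},
  ],
  newtons=50,
)

```text
clock: 4.18
position: [0.5171, 0.2208, 0.2459]
tcp_rot: [[-0.984, 0.178, 0.002], [0.178, 0.984, 0.001], [-0.001, 0.001, -1.0]]
wrist_force: [-0.7, -1.0, 6.5]
opening: 0.206
gripper_force: 51.9
```

Call:
play_rows(
  increments=[
    {"x":0,"y":0,"z":0.15,"ax":0,"ay":0,"az":0,"fingers":0},
    {"x":0,"y":0,"z":0.35,"ax":0,"ay":0,"az":0,"fingers":0},
    {"x":0,"y":0,"z":0.6,"ax":0,"ay":0,"az":0,"fingers":0},
    {"x":0,"y":0,"z":0.73,"ax":0,"ay":0,"az":0,"fingers":0},
    {"x":0,"y":0,"z":0.73,"ax":0,"ay":0,"az":0,"fingers":0},
  ],
)

```text
clock: 4.8
position: [0.5169, 0.2209, 0.3559]
tcp_rot: [[-0.984, 0.178, 0.003], [0.178, 0.984, 0.002], [-0.002, 0.003, -1.0]]
wrist_force: [-0.1, 0.6, -0.9]
opening: 0.204
gripper_force: 51.3
```

Call:
play_rows(
  increments=[
    {"x":0.06,"y":-0.3,"z":0,"ax":0,"ay":0,"az":-0.02,"fingers":0},
    {"x":0.12,"y":-0.65,"z":0,"ax":0,"ay":0,"az":-0.04,"fingers":0},
    {"x":0.18,"y":-0.95,"z":0,"ax":0,"ay":0,"az":-0.072,"fingers":0},
  ],
)

```text
clock: 5.18
position: [0.5433, 0.0767, 0.353]
tcp_rot: [[-0.972, 0.234, -0.002], [0.234, 0.972, -0.0], [0.002, -0.001, -1.0]]
wrist_force: [-0.2, -0.2, -1.2]
opening: 0.207
gripper_force: 51.3
```

Call:
play_rows(
  increments=[
    {"x":0.07,"y":-0.35,"z":0,"ax":0,"ay":0,"az":0,"fingers":0},
    {"x":0.14,"y":-0.7,"z":0,"ax":0,"ay":0,"az":0,"fingers":0},
    {"x":0.18,"y":-0.95,"z":0,"ax":0,"ay":0,"az":0,"fingers":0},
  ],
)

```text
clock: 5.55
position: [0.5705, -0.0663, 0.3528]
tcp_rot: [[-0.972, 0.234, -0.002], [0.234, 0.972, -0.0], [0.002, -0.001, -1.0]]
wrist_force: [0.8, -0.0, -0.2]
opening: 0.201
gripper_force: 51.2
```

Call:
play_rows(
  increments=[
    {"x":0.08,"y":-0.35,"z":0,"ax":0,"ay":0,"az":0,"fingers":0},
    {"x":0.175,"y":-0.7,"z":0,"ax":0,"ay":0,"az":0,"fingers":0},
    {"x":0.175,"y":-0.84,"z":0,"ax":0,"ay":0,"az":0,"fingers":0},
    {"x":0.175,"y":-0.84,"z":0,"ax":0,"ay":0,"az":0,"fingers":0},
    {"x":0.175,"y":-0.84,"z":0,"ax":0,"ay":0,"az":0,"fingers":0},
  ],
)

```text
clock: 6.18
position: [0.5967, -0.1897, 0.3536]
tcp_rot: [[-0.972, 0.233, -0.001], [0.233, 0.972, 0.0], [0.001, 0.0, -1.0]]
wrist_force: [-0.3, 0.1, 0.2]
opening: 0.2
gripper_force: 51.2
```

```bash
python3 - <<'E'
from h import *
for _ in range(4):
    o=sensors.get_obs();print(o['position'].round(4),o['wrist_force'].round(2),np.degrees(np.arctan2(o['tcp_rot'][0][1],o['tcp_rot'][1][1])).round(2),o['opening']);c=snap('wrist','w4.png')
i=cv2.imread('pics/w4.png')
u,v=[int(k) for k in proj(c,[.597,-.190,.07])];print(u,v)
cv2.imwrite('pics/w4h.png',cv2.resize(i[max(v-90,0):v+90,u-120:u+120],(800,600),interpolation=cv2.INTER_CUBIC))
E
```

```text
[ 0.5967 -0.1897  0.3536] [-0.28  0.07  0.22] 13.49 0.1997312966786543
[ 0.5968 -0.1894  0.3539] [-0.18  0.34 -0.28] 13.45 0.20528713328049844
[ 0.5969 -0.1892  0.3541] [ 0.18  0.25 -0.9 ] 13.42 0.19779089704259806
[ 0.5969 -0.1892  0.3543] [-0.14  1.13 -0.33] 13.42 0.20135561421365386
323 234
```

View pics/w4h.png

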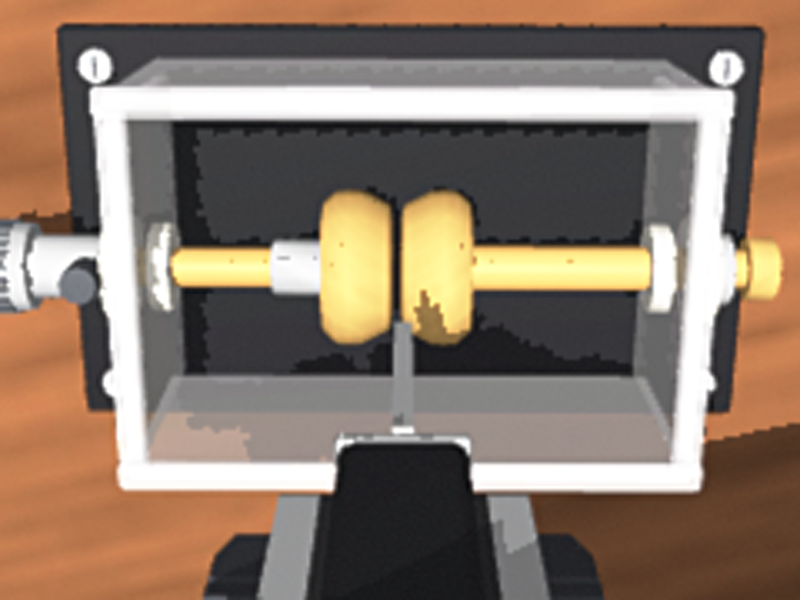

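The blade tip, at crop (402,430), is about 1.7 mm to the +y side of the gap at (396,270). I'll correct that and come down to just above the electrodes.

Call:
play_rows(
  increments=[
    {"x":-0.003,"y":-0.012,"z":-0.12,"ax":0,"ay":0,"az":0,"fingers":0},
    {"x":-0.003,"y":-0.012,"z":-0.25,"ax":0,"ay":0,"az":0,"fingers":0},
    {"x":-0.003,"y":-0.012,"z":-0.34,"ax":0,"ay":0,"az":0,"fingers":0},
    {"x":-0.003,"y":-0.012,"z":-0.34,"ax":0,"ay":0,"az":0,"fingers":0},
    {"x":-0.003,"y":-0.012,"z":-0.34,"ax":0,"ay":0,"az":0,"fingers":0},
  ],
)

```text
clock: 7.0
position: [0.5968, -0.1922, 0.3036]
tcp_rot: [[-0.972, 0.233, 0.001], [0.233, 0.972, -0.0], [-0.001, -0.0, -1.0]]
wrist_force: [-0.6, 0.4, -0.0]
opening: 0.201
gripper_force: 51.2
```

Call:
play_rows(
  increments=[
    {"x":0,"y":0,"z":-0.01,"ax":0,"ay":0,"az":0,"fingers":0},
    {"x":0,"y":0,"z":-0.02,"ax":0,"ay":0,"az":0,"fingers":0},
    {"x":0,"y":0,"z":-0.03,"ax":0,"ay":0,"az":0,"fingers":0},
    {"x":0,"y":0,"z":-0.03,"ax":0,"ay":0,"az":0,"fingers":0},
  ],
)

```text
clock: 7.5
position: [0.5965, -0.1922, 0.2986]
tcp_rot: [[-0.972, 0.233, -0.0], [0.233, 0.972, 0.0], [0.0, -0.0, -1.0]]
wrist_force: [-0.2, 0.5, -0.7]
opening: 0.208
gripper_force: 51.2
```

Call:
play_rows(
  increments=[
    {"x":0,"y":0,"z":-0.01,"ax":0,"ay":0,"az":0,"fingers":0},
    {"x":0,"y":0,"z":-0.02,"ax":0,"ay":0,"az":0,"fingers":0},
    {"x":0,"y":0,"z":-0.03,"ax":0,"ay":0,"az":0,"fingers":0},
    {"x":0,"y":0,"z":-0.03,"ax":0,"ay":0,"az":0,"fingers":0},
  ],
)

```text
clock: 8.0
position: [0.5965, -0.1921, 0.294]
tcp_rot: [[-0.972, 0.233, -0.0], [0.233, 0.972, 0.0], [0.0, -0.0, -1.0]]
wrist_force: [-0.8, -0.2, 0.7]
opening: 0.206
gripper_force: 51.2
```

Call:
play_rows(
  increments=[
    {"x":0,"y":0,"z":-0.007,"ax":0,"ay":0,"az":0,"fingers":0},
    {"x":0,"y":0,"z":-0.014,"ax":0,"ay":0,"az":0,"fingers":0},
    {"x":0,"y":0,"z":-0.014,"ax":0,"ay":0,"az":0,"fingers":0},
  ],
)

```text
clock: 8.38
position: [0.5965, -0.1921, 0.292]
tcp_rot: [[-0.972, 0.233, 0.0], [0.233, 0.972, 0.0], [0.0, 0.0, -1.0]]
wrist_force: [-0.2, 0.5, -0.5]
opening: 0.204
gripper_force: 51.3
```

Tip at about z = 56 mm, no contact yet. Continuing gently.

Call:
play_rows(
  increments=[
    {"x":0,"y":0,"z":-0.007,"ax":0,"ay":0,"az":0,"fingers":0},
    {"x":0,"y":0,"z":-0.014,"ax":0,"ay":0,"az":0,"fingers":0},
    {"x":0,"y":0,"z":-0.014,"ax":0,"ay":0,"az":0,"fingers":0},
  ],
)

```text
clock: 8.75
position: [0.5969, -0.1918, 0.2904]
tcp_rot: [[-0.972, 0.233, 0.001], [0.233, 0.972, 0.0], [-0.001, 0.001, -1.0]]
wrist_force: [1.8, 4.4, 3.4]
opening: 0.203
gripper_force: 51.6
```

Call:
play_rows(
  increments=[
    {"x":0,"y":0,"z":-0.007,"ax":0,"ay":0,"az":0,"fingers":0},
    {"x":0,"y":0,"z":-0.014,"ax":0,"ay":0,"az":0,"fingers":0},
    {"x":0,"y":0,"z":-0.014,"ax":0,"ay":0,"az":0,"fingers":0},
  ],
)

```text
clock: 9.12
position: [0.5967, -0.192, 0.2877]
tcp_rot: [[-0.972, 0.233, 0.0], [0.233, 0.972, 0.0], [-0.0, 0.0, -1.0]]
wrist_force: [2.1, 4.3, 3.1]
opening: 0.203
gripper_force: 51.5
```

The side force is about 4.7 N toward +y, so only the sprung electrode is touching. I'll ease toward +y until the rigid face balances it.

Call:
play_rows(
  increments=[
    {"x":0.001,"y":0.003,"z":0,"ax":0,"ay":0,"az":0,"fingers":0},
    {"x":0.001,"y":0.003,"z":0,"ax":0,"ay":0,"az":0,"fingers":0},
  ],
)

```text
clock: 9.38
position: [0.5968, -0.1916, 0.2877]
tcp_rot: [[-0.972, 0.233, 0.0], [0.233, 0.972, 0.0], [-0.0, 0.0, -1.0]]
wrist_force: [2.2, 3.9, 1.2]
opening: 0.2
gripper_force: 51.4
```

Call:
play_rows(
  increments=[
    {"x":0.001,"y":0.003,"z":0,"ax":0,"ay":0,"az":0,"fingers":0},
    {"x":0.001,"y":0.003,"z":0,"ax":0,"ay":0,"az":0,"fingers":0},
  ],
)

```text
clock: 9.62
position: [0.5968, -0.1914, 0.2878]
tcp_rot: [[-0.972, 0.233, -0.0], [0.233, 0.972, -0.0], [0.0, -0.0, -1.0]]
wrist_force: [2.4, 2.1, 0.6]
opening: 0.203
gripper_force: 51.4
```

Call:
play_rows(
  increments=[
    {"x":0.001,"y":0.003,"z":0,"ax":0,"ay":0,"az":0,"fingers":0},
    {"x":0.001,"y":0.003,"z":0,"ax":0,"ay":0,"az":0,"fingers":0},
  ],
)

```text
clock: 9.88
position: [0.5969, -0.1911, 0.2878]
tcp_rot: [[-0.972, 0.233, -0.0], [0.233, 0.972, -0.0], [0.0, -0.0, -1.0]]
wrist_force: [2.4, 0.6, -0.3]
opening: 0.204
gripper_force: 51.2
```

Call:
play_rows(
  increments=[
    {"x":0,"y":0.001,"z":-0.01,"ax":0,"ay":0,"az":0,"fingers":0},
    {"x":0,"y":0.001,"z":-0.02,"ax":0,"ay":0,"az":0,"fingers":0},
  ],
)

```text
clock: 10.12
position: [0.5967, -0.191, 0.2852]
tcp_rot: [[-0.972, 0.233, -0.0], [0.233, 0.972, -0.001], [0.0, -0.001, -1.0]]
wrist_force: [0.2, -0.3, 4.9]
opening: 0.205
gripper_force: 51.8
```

Call:
play_rows(
  increments=[
    {"x":0,"y":0,"z":-0.01,"ax":0,"ay":0,"az":0,"fingers":0},
    {"x":0,"y":0,"z":-0.02,"ax":0,"ay":0,"az":0,"fingers":0},
  ],
)

```text
clock: 10.38
position: [0.5967, -0.191, 0.2818]
tcp_rot: [[-0.972, 0.233, -0.001], [0.233, 0.972, -0.0], [0.001, -0.001, -1.0]]
wrist_force: [-0.8, -2.3, 3.6]
opening: 0.202
gripper_force: 51.8
```

Call:
play_rows(
  increments=[
    {"x":0,"y":0,"z":-0.01,"ax":0,"ay":0,"az":0,"fingers":0},
    {"x":0,"y":0,"z":-0.02,"ax":0,"ay":0,"az":0,"fingers":0},
  ],
)

```text
clock: 10.62
position: [0.5968, -0.191, 0.2789]
tcp_rot: [[-0.972, 0.233, -0.0], [0.233, 0.972, -0.001], [0.0, -0.001, -1.0]]
wrist_force: [-1.2, -3.4, 5.1]
opening: 0.202
gripper_force: 51.8
```

Steady drag of 4 to 5 N, so thin fits. A small sideways correction, then on down.

Call:
play_rows(
  increments=[
    {"x":-0.0005,"y":-0.002,"z":-0.012,"ax":0,"ay":0,"az":0,"fingers":0},
    {"x":-0.0005,"y":-0.002,"z":-0.024,"ax":0,"ay":0,"az":0,"fingers":0},
    {"x":-0.0005,"y":-0.002,"z":-0.036,"ax":0,"ay":0,"az":0,"fingers":0},
    {"x":-0.0005,"y":-0.002,"z":-0.048,"ax":0,"ay":0,"az":0,"fingers":0},
  ],
)

```text
clock: 11.12
position: [0.5969, -0.1911, 0.2716]
tcp_rot: [[-0.972, 0.233, -0.0], [0.233, 0.972, -0.0], [0.0, -0.0, -1.0]]
wrist_force: [-0.7, -3.1, 5.7]
opening: 0.202
gripper_force: 51.9
```

Call:
play_rows(
  increments=[
    {"x":0,"y":0,"z":-0.012,"ax":0,"ay":0,"az":0,"fingers":0},
    {"x":0,"y":0,"z":-0.024,"ax":0,"ay":0,"az":0,"fingers":0},
    {"x":0,"y":0,"z":-0.036,"ax":0,"ay":0,"az":0,"fingers":0},
    {"x":0,"y":0,"z":-0.048,"ax":0,"ay":0,"az":0,"fingers":0},
  ],
)

```text
clock: 11.62
position: [0.5969, -0.1911, 0.2645]
tcp_rot: [[-0.972, 0.233, -0.0], [0.233, 0.972, -0.0], [-0.0, -0.0, -1.0]]
wrist_force: [-0.0, -3.2, 5.3]
opening: 0.203
gripper_force: 52.0
```

Call:
play_rows(
  increments=[
    {"x":-0.0005,"y":-0.002,"z":-0.012,"ax":0,"ay":0,"az":0,"fingers":0},
    {"x":-0.0005,"y":-0.002,"z":-0.024,"ax":0,"ay":0,"az":0,"fingers":0},
    {"x":-0.0005,"y":-0.002,"z":-0.036,"ax":0,"ay":0,"az":0,"fingers":0},
    {"x":-0.0005,"y":-0.002,"z":-0.048,"ax":0,"ay":0,"az":0,"fingers":0},
    {"x":-0.0005,"y":-0.002,"z":-0.06,"ax":0,"ay":0,"az":0,"fingers":0},
  ],
)

```text
clock: 12.25
position: [0.5968, -0.1912, 0.2554]
tcp_rot: [[-0.972, 0.233, -0.0], [0.233, 0.972, -0.0], [0.0, -0.0, -1.0]]
wrist_force: [-1.7, -2.7, 5.4]
opening: 0.203
gripper_force: 51.9
```

Call:
play_rows(
  increments=[
    {"x":0,"y":0,"z":-0.007,"ax":0,"ay":0,"az":0,"fingers":0},
    {"x":0,"y":0,"z":-0.014,"ax":0,"ay":0,"az":0,"fingers":0},
    {"x":0,"y":0,"z":-0.02,"ax":0,"ay":0,"az":0,"fingers":0},
  ],
)

```text
clock: 12.62
position: [0.5968, -0.1912, 0.2524]
tcp_rot: [[-0.972, 0.233, -0.0], [0.233, 0.972, 0.0], [0.0, -0.0, -1.0]]
wrist_force: [-1.4, -2.9, 4.5]
opening: 0.201
gripper_force: 51.9
```

Call:
play_rows(
  increments=[
    {"x":0,"y":0,"z":-0.005,"ax":0,"ay":0,"az":0,"fingers":0},
    {"x":0,"y":0,"z":-0.01,"ax":0,"ay":0,"az":0,"fingers":0},
  ],
)

```text
clock: 12.88
position: [0.5968, -0.1912, 0.2509]
tcp_rot: [[-0.972, 0.233, 0.0], [0.233, 0.972, -0.0], [-0.0, -0.0, -1.0]]
wrist_force: [-0.7, -2.3, 5.0]
opening: 0.205
gripper_force: 51.9
```

Call:
play_rows(
  increments=[
    {"x":0,"y":0,"z":-0.004,"ax":0,"ay":0,"az":0,"fingers":0},
    {"x":0,"y":0,"z":-0.004,"ax":0,"ay":0,"az":0,"fingers":0},
  ],
)

```text
clock: 13.12
position: [0.5968, -0.1912, 0.2503]
tcp_rot: [[-0.972, 0.233, -0.0], [0.233, 0.972, 0.0], [0.0, -0.0, -1.0]]
wrist_force: [0.1, -3.8, 4.4]
opening: 0.205
gripper_force: 51.9
```

Call:
play_rows(
  increments=[
    {"x":0,"y":0,"z":-0.004,"ax":0,"ay":0,"az":0,"fingers":0},
    {"x":0,"y":0,"z":-0.004,"ax":0,"ay":0,"az":0,"fingers":0},
  ],
)

```text
clock: 13.38
position: [0.5968, -0.1912, 0.2498]
tcp_rot: [[-0.972, 0.233, 0.0], [0.233, 0.972, -0.0], [-0.0, -0.0, -1.0]]
wrist_force: [-0.9, -3.4, 4.5]
opening: 0.203
gripper_force: 52.0
```

Call:
play_rows(
  increments=[
    {"x":0,"y":0,"z":-0.004,"ax":0,"ay":0,"az":0,"fingers":0},
    {"x":0,"y":0,"z":-0.004,"ax":0,"ay":0,"az":0,"fingers":0},
  ],
)

```text
clock: 13.62
position: [0.5969, -0.1913, 0.2497]
tcp_rot: [[-0.972, 0.233, 0.0], [0.233, 0.972, -0.0], [-0.0, -0.0, -1.0]]
wrist_force: [-1.4, -1.6, 8.4]
opening: 0.203
gripper_force: 52.6
```

The handle is home: 8.4 N at z = 0.2497, as predicted. Releasing and withdrawing.

Call:
play_rows(
  increments=[
    {"x":0,"y":0,"z":0,"ax":0,"ay":0,"az":0,"fingers":0.5},
    {"x":0,"y":0,"z":0,"ax":0,"ay":0,"az":0,"fingers":0.5},
    {"x":0,"y":0,"z":0,"ax":0,"ay":0,"az":0,"fingers":0.5},
    {"x":0,"y":0,"z":0,"ax":0,"ay":0,"az":0,"fingers":0.5},
    {"x":0,"y":0,"z":0.05,"ax":0,"ay":0,"az":0,"fingers":0.5},
  ],
)

```text
clock: 14.25
position: [0.5966, -0.1912, 0.2562]
tcp_rot: [[-0.972, 0.234, -0.001], [0.234, 0.972, 0.0], [0.001, -0.0, -1.0]]
wrist_force: [-0.3, 0.5, -0.3]
opening: 0.495
gripper_force: 0.0
```

Call:
play_rows(
  increments=[
    {"x":0,"y":0,"z":0.2,"ax":0,"ay":0,"az":0,"fingers":0.5},
    {"x":0,"y":0,"z":0.45,"ax":0,"ay":0,"az":0,"fingers":0.5},
    {"x":0,"y":0,"z":0.8,"ax":0,"ay":0,"az":0,"fingers":0.5},
    {"x":0,"y":0,"z":0.8,"ax":0,"ay":0,"az":0,"fingers":0.5},
    {"x":0,"y":0,"z":0.8,"ax":0,"ay":0,"az":0,"fingers":0.5},
  ],
)

```text
clock: 14.88
position: [0.5965, -0.1912, 0.3771]
tcp_rot: [[-0.972, 0.234, 0.001], [0.234, 0.972, 0.0], [-0.001, 0.001, -1.0]]
wrist_force: [-1.7, 0.9, -0.8]
opening: 0.502
gripper_force: 0.0
```

```bash
python3 - <<'E'
from h import *
c=snap('side','s5.png');c=snap('wrist','w5.png');print(sensors.get_obs()['position'],c['t'])
a=cv2.imread('pics/s5.png');b=cv2.imread('pics/w5.png')
cr=lambda i,x,y,w,h:cv2.resize(i[y:y+h,x:x+w],(400,300),interpolation=cv2.INTER_CUBIC)
cv2.imwrite('pics/c5.png',np.vstack([np.hstack([cr(a,325,150,100,75),cr(a,270,270,120,90)]),np.hstack([cr(b,220,150,200,150),cv2.resize(a,(400,300))])]))
E
```

```text
[ 0.59642336 -0.1911926   0.3757208 ] [ 0.04723035 -0.6230413   0.15715672]
```

View pics/c5.png

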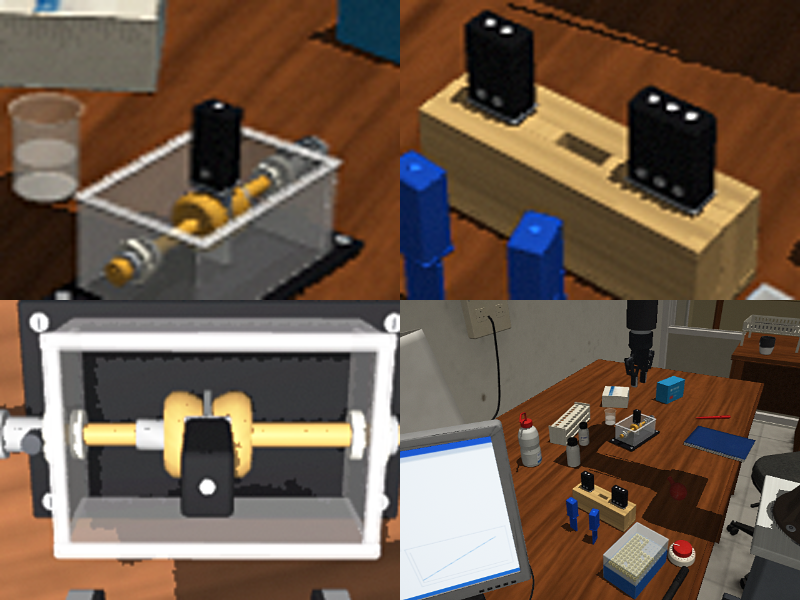

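The thin gauge (one rivet) stands upright in the gap with its handle on the electrodes, and mid and thick are still seated in the block. One numeric check of the rivet position, then I hand in.

```bash
python3 - <<'E'
from h import *
c=snap('wrist','w6.png'); p=ray(c,323.5,243.5,.110)[:2]-np.array([.5982,-.1873]); th=-.2354
x=p[0]*np.cos(th)+p[1]*np.sin(th);y=-p[0]*np.sin(th)+p[1]*np.cos(th);print(x,y)
if abs(x)<.005 and -.007<y<.003: print(ticket.close_job())
E
```

```text
-0.00092765413572159 -0.004850144952056478
the job is handed in; nothing more can be done
None
```

The 3 mm gauge (one rivet) fits: it slid down with a steady 4–5 N drag and is fully home in the gap, handle on the electrodes. I didn't try the 5 mm and 7 mm blades in the gap; they are still standing in the block, and the job is handed in.

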